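# Shut the spice box with its sliding lid

## Robot

A 6-joint arm with a two-finger parallel gripper is mounted at the origin on the work surface. World frame = base frame: x ahead of the robot, y to its left, z up, the work surface at z = 0. Lengths are in m, angles in rad, forces in N, time in s.
With the tool pointing down it reaches from about 0.4 to 0.825 m from the base axis. Payload 7 kg.
Tool frame: the origin (TCP) lies between the finger pads; the fingertips stand 22 mm ahead of it and the grasp point (between the pads) lies 3 mm ahead of it (arm.tip_reach is the distance from the TCP to the fingertips, in m); z points along the fingers, y is the line along which they close (so a half turn about z gives the same grasp; the last joint's range is limited). The gripper opens to 88 mm and grips with 3 to 60 N. Pads are 19 mm wide; open, the fingers measure 130 mm over their backs; the gripper's body (78 mm by 193 mm) begins 47 mm behind the grasp point.
Start: joints at [1.585, 0.359, 0.012, 0, -1.224, -0.288], TCP at [0.183, 0.65, 0.216] pointing down, gripper open.
Joint ranges: [-3.07, 3.07], [-1.43, 2.12], [-1.02, 1.25], [-3.03, 1.67], [-3.05, -0], [-3.03, 3.03]. Speed limits (rad/s): [2.39, 2.39, 3.01, 3.14, 3.14, 3.14].

## Interface

Orientations are given as [roll, pitch, yaw] about the fixed x, y, z axes, in that order (R = Rz(yaw) Ry(pitch) Rx(roll)).
In Python, from station import arm, viewer gives the robot as it stands. The module is installed in compiled form; this text tells all that it offers.
- The arm moves only by the tool apply_moves, never from a script. Its argument "commands" is a list that holds one entry, the list of rows, each a list of 5 numbers: the closure, from -1 (fully open) to 1 (shut), then the shift along the world's x, y, z as a fraction of full scale, then the turn about the world's z as a fraction of full scale. In form: [[[fingers, tx, ty, tz, yaw], ...]]. A call has 1 to 12 rows; each row shifts and turns the commanded pose from where the row before left it; what a row does not reach is not made up. Full scale, the value 1, is 20 cm for a shift and pi rad for a turn. A row lasts 1/10 s, in which the tool goes at most 50 mm and 8.59 degrees, less where a joint would pass 70% of its speed; a pose out of reach is approached as far as the arm can. A call with a number of a shift or a turn outside -1 to 1 is refused whole. A call with a gripper value outside its range is refused whole. The fingers move at their own pace and stop on an object; "force" is the grip in N (left out, the last holds). Time passes only in rows, so rows that do not move let the fingers close. It gives the time, the measured TCP pose, the force, the opening and the grip force at its end, in the units of the state.
- arm.get_state(): the state, without advancing time (a new reading comes with each control period).
- viewer.grab_frame(name): name is "side" or "top"; returns a dict with "image" (400x640x3 uint8, blue, green, red), "mtx" (3x3 intrinsics, pixels), "k1" (the pictures are not rectified: a ray, as slopes to the right and down, at radius r is drawn at 1 + k1 r^2 times it, then the intrinsics apply), "rvec" (rotation vector, rad) and "tvec" (3), from world to camera coordinates, as OpenCV has them. Camera axes: x right, y down, z forward; pixel columns grow to the right and rows downward; lengths in m; the calibration is good to about 2 mm. A picture is of the moment at which its call begins. There is no depth.
- arm.job_done(): hands the job in; it is judged then, once.
The state is a dict: "t": time; "q": joint angles; "qd": joint speeds; "joint_efforts": joint torques, N m; "eef_pos": TCP position; "ee_rot": TCP orientation; "force": force on the tool from outside, world axes, zero at the start; "moment": the same for the moment, N m; "width": finger opening in m; "gripper_force": force on a finger pad.
Only numpy, scipy, OpenCV 4.12 (cv2) and the standard library are available. Lean on these libraries where they do the work, as an engineer would, in place of code of your own. Each camera call takes 0.05 s, during which the arm holds its last target. There are 200 camera calls.

## Task

Two wooden spice boxes stand on the crate top, one of them already shut by its sliding lid. Among the loose lids find the one of the same shape as the lid on the shut box, enter it into the grooves of the open box at that box's low end and slide it fully home, so that the box is shut, and let go. Do not shove the open box out of its place, and leave the shut box and everything else where it is.

Things in the scene. Friction and masses are not known exactly. Their poses are not given: they have to be found in the camera images.
- box: The open spice box, brown wood, 108 wide (its x) by 182 long (its y) by 62 mm high, 1.3 to 1.8 kg, standing loose, three divided spaces inside. Origin: centre of its underside; z up. The low end, where the lid enters, is at +y; its wall is 45 mm high. The closed end, at -y, is a wall 12 mm thick and 62 mm high. Each 12 mm side wall has a groove for the lid in its inner face.
- box_mouth (a point): Middle of the grooves' mouths, in the box's frame at x 0, y +77, z 51 mm; axes as the box's. From here to the closed end run the two grooves, 46 to 56 mm above the underside, bottoms 96 mm apart, under 6 mm thick lips 84 mm apart, eased upwards at the mouth. Over the last 14 mm, out to the low end's face (y +91), only bare ledges 46 mm high are left, on which the lid's front edge can rest.
- box_home (a point): Where the centre of the right lid (lid_center) lies when it is fully home: in the box's frame at x 0, y +5 mm, z 62.5 mm; axes as the box's. The lid then touches the closed end's wall, and its trailing edge is 2 mm inside the face of the low end.
- shut_box: The sample: a box like the open one, with its lid (same shape as the right one) home in its grooves; stands loose, 1.5 kg, overall 79 mm high at the lid's bar. Origin: centre of its underside; y along its length, low end at +y.
- lid_center (a point): The right lid, lying flat, loose, 90 to 150 g: a light wood board 92 wide (its x) by 168 long (its y, the sliding way) by 7 mm thick, with a bar pull 60 long (along x), 14 wide (along y), 26 mm high in the middle of its top. The point is its middle, 16.5 mm above its underside, in the bar; z up. Same either way round. The last 6 mm of each end are eased to 84 mm wide, 4 mm thick.
- narrow_lid_center (a point): A wrong lid: of the same make, but only 64 wide by 168 long, same bar pull. Point: its middle, 16.5 mm above its underside; y along its length.
- knob_lid_center (a point): A wrong lid: 112 wide (x) by 130 mm long (y), with a round knob 30 mm across. Point: its middle, 16.5 mm above its underside.
- plate: Steel plate, 210 mm across, 18 mm high, with the degchi standing on it. Origin: centre of its underside.
- degchi: Aluminium degchi (cooking pot), 168 mm across the rim, 86 mm high, standing on the plate. Origin: centre of its underside.
- jar: Glass jar with a steel twist cap, 72 mm across, 95 mm high. Origin: centre of its underside.
- chimta: Chimta (steel tongs), about 300 mm long along its x, 14 mm high, lying on the crate top. Origin: about its middle, on the underside.
- chakla: Round wooden rolling board on three feet, 210 mm across, 28 mm high. Origin: centre of its underside.
Not all that is in view belongs to the job. What is shaped like the box but pink is not meant. What is shaped like the part that bears lid_center but orange is not meant.

How it is judged:
On the way:
1. the lid has entered the grooves at the low end: its front edge is at least 16 mm under the lips, most of it still outside (y of lid_center in the frame of box_home between 0.05 and 0.14 m and x of lid_center in the frame of box_home between -0.008 and 0.008 m and z of lid_center in the frame of box_home between -0.009 and 0.009 m), for 0.1 s.
At the end, for the whole second after the job is handed in: The matching lid lies in the grooves of the open box within 6 mm of fully home along the box and across it, square to it, and the box stands flat on the crate top at rest with the lid let go (y of lid_center in the frame of box_home between -0.006 and 0.006 m and x of lid_center in the frame of box_home between -0.006 and 0.006 m and z of lid_center in the frame of box_home between -0.004 and 0.005 m and angle between the y axis of lid_center and the y axis of box, either way round below 0.08 rad and angle between box's own z axis and vertical below 0.05 rad and height (world z) of box below 0.006 m and linear speed of box below 0.02 m/s and distance between lid_center and box_home below 0.009 m); the robot touches nothing.
It fails at once if the open box is shoved more than 50 mm from its place (distance of box from where it was at the start of the episode above 0.05 m).
It fails at once if the shut box is moved more than 30 mm (distance of shut_box from where it was at the start of the episode above 0.03 m).
It fails at once if a wrong lid is moved more than 30 mm (distance of any of narrow_lid_center, knob_lid_center from where it was at the start of the episode above 0.03 m).
It fails at once if the plate, degchi, jar, chimta or chakla is moved more than 30 mm (distance of any of plate, degchi, jar, chimta, chakla from where it was at the start of the episode above 0.03 m).
It also fails if it takes over 51 s, if anything falls off the work surface, if the arm or the gripper's body presses on something with over 40 N, if the wrist force passes 120 N, or if a joint passes its speed limit or range.

## Working session

There is one attempt and no reset: what is moved stays moved. The work goes in short steps, Python scripts to look and compute and a tool call to move; the robot and the scene stay as the last step left them, time stands still between calls to the robot, and variables do not carry over. Pictures are saved under pics/ and viewed, at most 10 in all, crops included, and the job is handed in when it is done.

Besides the shell and the picture viewer there is one more tool, called in YAML: its name, and indented under it one key for each argument. apply_moves: Moves the arm, as the interface text tells. Shift numbers are shares of 20 cm and turn numbers shares of pi rad, none past 1 either way. Its arguments: {"type":"object","properties":{"commands":{"type":"array","items":{"type":"array","items":{"type":"array","items":{"type":"number"}}}},"force":{"type":"number"}},"required":["commands"]}

```bash
mkdir -p pics; cat > h.py <<'E'
import cv2,numpy as np,pickle
from station import arm,viewer
def grab(n,f):
    d=viewer.grab_frame(n); cv2.imwrite(f'pics/{f}.png',d['image']); pickle.dump(d,open(f'pics/{f}.pkl','wb')); return d
def load(f): return pickle.load(open(f'pics/{f}.pkl','rb'))
def dist(d): return np.array([d['k1'],0,0,0,0],float)
def w(d,uv,z):
    # pixels -> world at height z
    uv=np.array(uv,float).reshape(-1,1,2)
    p=cv2.undistortPoints(uv,np.array(d['mtx']),dist(d)).reshape(-1,2)
    R=cv2.Rodrigues(np.array(d['rvec'],float))[0];t=np.array(d['tvec'],float).ravel()
    c=-R.T@t; r=np.c_[p,np.ones(len(p))]@R
    return c+r*((z-c[2])/r[:,2])[:,None]
def px(d,P):
    return cv2.projectPoints(np.array(P,float).reshape(-1,1,3),np.array(d['rvec'],float),np.array(d['tvec'],float),np.array(d['mtx']),dist(d))[0].reshape(-1,2)
E
python3 - <<'E'
from h import *
a=grab('top','t0');b=grab('side','s0')
for d in(a,b):
    R=cv2.Rodrigues(np.array(d['rvec'],float))[0];print((-R.T@np.array(d['tvec']).ravel()).round(3),d['k1'],d['mtx'][0])
print(arm.get_state())
E
```

```text
[ 0.231 -0.016  1.294] -0.031697522830001816 [454.76109274   0.         318.01290374]
[ 1.055 -1.129  1.281] 0.01913724570828092 [503.69422614   0.         321.23722293]
{'t': 0.1, 'q': array([ 1.58512876e+00,  3.59282073e-01,  1.11551288e-02, -3.09166202e-04,
       -1.22407300e+00, -2.88117725e-01]), 'qd': array([ 6.28079479e-04, -2.64344894e-03,  3.47884669e-06,  1.11410873e-03,
        4.44374633e-04, -3.68038291e-04]), 'joint_efforts': array([-1.83601682e-03, -5.84164846e+01,  2.93755013e+01,  7.01574907e+00,
        1.01537336e-02, -4.51062726e-05]), 'eef_pos': array([0.18239822, 0.6494296 , 0.21543975]), 'ee_rot': array([ 3.14016430e+00, -1.20198899e-04, -2.73890469e-01]), 'force': array([ 0.58826942, -0.53592217, -0.38978794]), 'moment': array([-0.03494257,  0.02436445, -0.01502503]), 'gripper_force': 0.0, 'width': 0.08770342085996594}
```

View pics/t0.png

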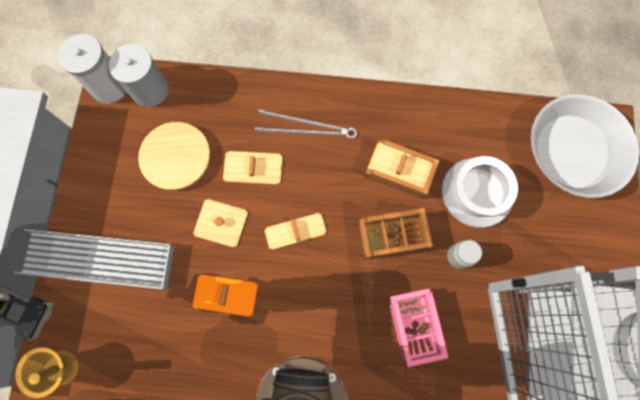

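View pics/s0.png

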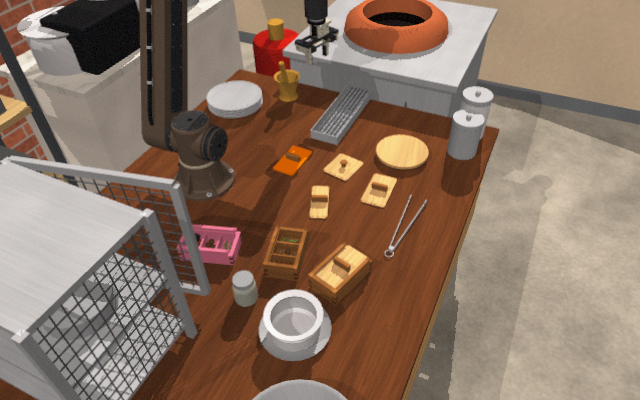

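```bash
python3 - <<'E'
from h import *
a=load('t0')['image'];b=load('s0')['image']
cv2.imwrite('pics/c1.png',cv2.resize(a[140:265,205:455],None,fx=3.2,fy=3.2,interpolation=cv2.INTER_CUBIC))
cv2.imwrite('pics/c2.png',cv2.resize(b[165:305,250:410],None,fx=4.2,fy=4.2,interpolation=cv2.INTER_CUBIC))
E
```

```text
(no output)
```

View pics/c1.png

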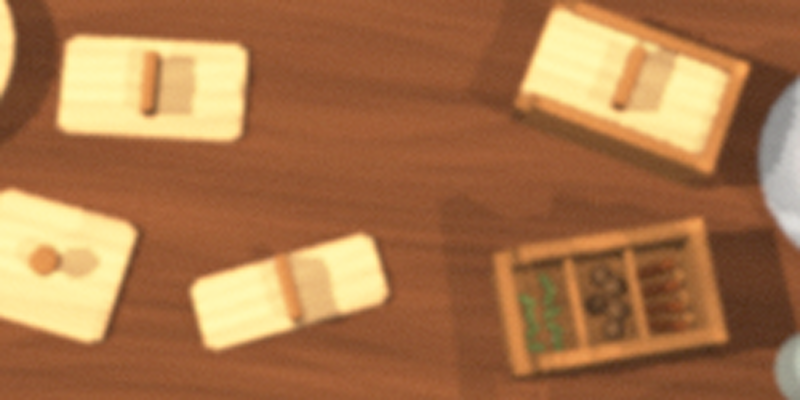

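View pics/c2.png

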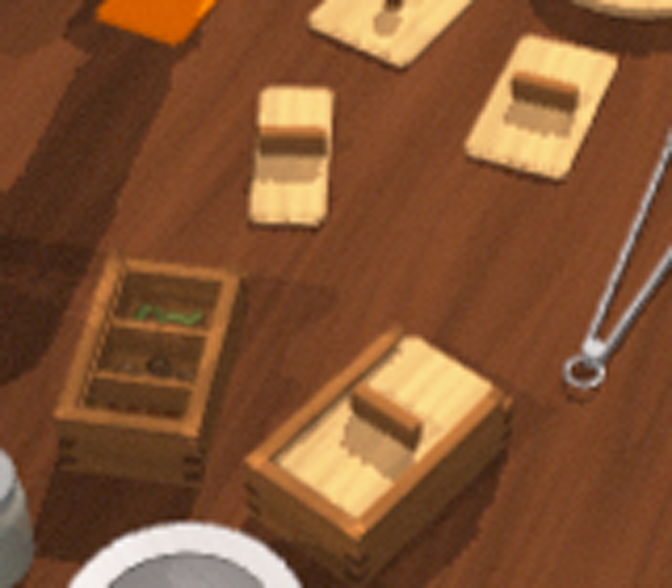

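```bash
python3 - <<'E'
from h import *
t=load('t0');s=load('s0')
C1=lambda L:[(205+(x+.5)/3.2-.5,140+(y+.5)/3.2-.5) for x,y in L]
C2=lambda L:[(250+(x+.5)/4.2-.5,165+(y+.5)/4.2-.5) for x,y in L]
def rep(n,P):
    print(n,P[:,:2].round(4).tolist()); 
    print('  sides',[round(float(np.linalg.norm(P[i]-P[i-1])),4) for i in range(len(P))],'mean',P.mean(0)[:2].round(4))
# box top corners: closed R top, closed R bottom, low bottom, low top
L1=[(703,217),(729,340),(515,377),(494,253)]
for z in (.062,.045): rep(f'box t z{z}',w(t,C1(L1),z))
# side: near corners: left,right ; far right, far left
L2=[(57,413),(205,430),(244,268),(117,256)]
for z in (.062,.045): rep(f'box s z{z}',w(s,C2(L2),z))
# lid edges mids: left,right,top,bottom
E=w(t,C1([(60,86),(247,92),(157,39),(152,136)]),.005);rep('lid edges t',E)
# lid corners (intersections of edges)
rep('lid corners t',w(t,C1([(62,36),(248,43),(244,140),(57,132)]),.006))
rep('lid corners s',w(s,C2([(527,34),(619,55),(563,183),(465,153)]),.006))
rep('bar t',w(t,C1([(152,52),(149,114)]),.033))
rep('bar s',w(s,C2([(514,74),(579,93)]),.033))
rep('narrow',w(t,C1([(188,287),(371,233),(390,297),(210,351)]),.006))
E
```

```text
box t z0.062 [[0.5522, -0.289], [0.4462, -0.3163], [0.3962, -0.1361], [0.5017, -0.1097]]
  sides [0.1862, 0.1095, 0.187, 0.1087] mean [ 0.4741 -0.2128]
box t z0.045 [[0.5566, -0.2927], [0.4491, -0.3204], [0.3985, -0.1378], [0.5054, -0.111]]
  sides [0.1888, 0.111, 0.1896, 0.1102] mean [ 0.4774 -0.2155]
box s z0.062 [[0.4461, -0.3101], [0.5538, -0.2796], [0.5081, -0.1214], [0.4099, -0.1507]]
  sides [0.1634, 0.1119, 0.1646, 0.1025] mean [ 0.4795 -0.2154]
box s z0.045 [[0.4376, -0.2987], [0.5468, -0.2677], [0.5005, -0.1073], [0.4009, -0.1371]]
  sides [0.1657, 0.1134, 0.1669, 0.1039] mean [ 0.4714 -0.2027]
lid edges t [[0.6315, 0.3006], [0.6434, 0.1266], [0.6866, 0.2169], [0.5921, 0.2088]]
  sides [0.0999, 0.1744, 0.1001, 0.0948] mean [0.6384 0.2132]
lid corners t [[0.6802, 0.3058], [0.691, 0.1313], [0.5967, 0.1237], [0.5868, 0.2964]]
  sides [0.0939, 0.1749, 0.0946, 0.173] mean [0.6387 0.2143]
lid corners s [[0.5914, 0.2966], [0.6783, 0.3026], [0.6889, 0.1255], [0.5984, 0.1261]]
  sides [0.1706, 0.0871, 0.1774, 0.0904] mean [0.6393 0.2127]
bar t [[0.6637, 0.2147], [0.6046, 0.2094]]
  sides [0.0594, 0.0594] mean [0.6342 0.212 ]
bar s [[0.61, 0.2109], [0.6709, 0.2103]]
  sides [0.0609, 0.0609] mean [0.6404 0.2106]
narrow [[0.4549, 0.1574], [0.5211, -0.0014], [0.4642, -0.0242], [0.3994, 0.1306]]
  sides [0.0616, 0.1721, 0.0613, 0.1678] mean [0.4599 0.0656]
```

```bash
cat >> h.py <<'E'
from scipy.optimize import least_squares
C1=lambda L:[(205+(x+.5)/3.2-.5,140+(y+.5)/3.2-.5) for x,y in L]
C2=lambda L:[(250+(x+.5)/4.2-.5,165+(y+.5)/4.2-.5) for x,y in L]
def tf(p,M):
    M=np.array(M,float)/1000;c,s=np.cos(p[2]),np.sin(p[2])
    return np.c_[p[0]+c*M[:,0]-s*M[:,1],p[1]+s*M[:,0]+c*M[:,1],M[:,2]]
def fit(p0,obs):
    f=lambda p:np.concatenate([(px(d,tf(p,M))-np.array(u)).ravel() for d,u,M in obs])
    r=least_squares(f,p0,loss='soft_l1',x_scale=[.01,.01,.05]);return r.x,f(r.x)
E
python3 - <<'E'
from h import *
t=load('t0');s=load('s0')
bt=(t,C1([(703,217),(729,340),(515,377),(494,253)]),[(54,-91,62),(-54,-91,62),(-54,91,45),(54,91,45)])
bs=(s,C2([(57,413),(205,430),(244,268),(117,256)]),[(-54,-91,62),(54,-91,62),(54,77,62),(-54,77,62)])
M=[(46,84,6),(46,-84,6),(-46,-84,6),(-46,84,6)]
lt=(t,C1([(62,36),(248,43),(244,140),(57,132)]),M)
ls=(s,C2([(465,153),(527,34),(619,55),(563,183)]),[M[2],M[3],M[0],M[1]])
ls=(s,C2([(527,34),(619,55),(563,183),(465,153)]),[M[3],M[0],M[1],M[2]])
for n,p0,o in(('box',[.474,-.213,.27],[bt,bs]),('lid',[.639,.213,.06],[lt,ls])):
    for oo in (o,o[:1],o[1:]):
        x,r=fit(p0,oo);print(n,x.round(4),r.round(1))
E
```

```text
box [ 0.4764 -0.2118  0.2588] [-1.1  0.  -0.9 -0.6  0.  -0.9 -0.4  0.  -0.2  0.9 -1.5  1.3 -0.1  0.5
 -1.5 -0.4]
box [ 0.4755 -0.2135  0.256 ] [-0.4  0.4 -0.4 -0.1  0.6 -0.6  0.3  0.3]
box [ 0.4774 -0.2082  0.2618] [ 0.7  0.3 -0.6  0.5  0.6 -0.2 -0.8 -1. ]
lid [0.6387 0.2136 0.0565] [ 1.9  0.3 -0.4  0.5 -1.1 -0.4  0.6 -0.4 -1.   0.   0.2  0.5  0.8 -1.2
 -0.1 -0.2]
lid [0.6386 0.2141 0.0641] [ 1.6  0.5 -0.7  0.3 -1.1 -0.6  0.5 -0.1]
lid [0.6393 0.2124 0.0416] [-0.6  0.2  0.5  0.9  0.4 -0.9 -0.4 -0.2]
```

Candidates (top view): plain lid (253,168), narrow (296,231), knob (221,222), orange (225,296), shut box's lid (402,167). The plain lid measures 92 x ~170 mm, so it is the right one. The open box is at (396,233) with its low end to the left (+y), and the pink one (418,328) is not meant.

apply_moves:
  commands:
    - [[-1,0.095,-0.091,0,0.0045],[-1,0.095,-0.091,0,0.0045],[-1,0.095,-0.091,0,0.0045],[-1,0.095,-0.091,0,0.0045],[-1,0.095,-0.091,0,0.0045],[-1,0.095,-0.091,0,0.0045],[-1,0.095,-0.091,0,0.0045],[-1,0.095,-0.091,0,0.0045],[-1,0.095,-0.091,0,0.0045],[-1,0.095,-0.091,0,0.0045],[-1,0.095,-0.091,0,0.0045],[-1,0.095,-0.091,0,0.0045]]
  force: 25

```text
t: 1.3
eef_pos: [0.411, 0.4304, 0.2159]
ee_rot: [3.141, 0.0, -0.104]
force: [0.4, 0.1, 0.3]
width: 0.0875
gripper_force: 0.0
```

apply_moves:
  commands:
    - [[-1,0.095,-0.091,0,0.0045],[-1,0.095,-0.091,0,0.0045],[-1,0.095,-0.091,0,0.0045],[-1,0.095,-0.091,0,0.0045],[-1,0.095,-0.091,0,0.0045],[-1,0.095,-0.091,0,0.0045],[-1,0.095,-0.091,0,0.0045],[-1,0.095,-0.091,0,0.0045],[-1,0.095,-0.091,0,0.0045],[-1,0.095,-0.091,0,0.0045],[-1,0.095,-0.091,0,0.0045],[-1,0.095,-0.091,0,0.0045]]

```text
t: 2.5
eef_pos: [0.639, 0.2121, 0.2157]
ee_rot: [3.141, 0.001, 0.066]
force: [1.3, 0.4, 0.2]
width: 0.0876
gripper_force: 0.0
```

apply_moves:
  commands:
    - [[-1,0,0.007,-0.1,0],[-1,0,0,-0.1,0],[-1,0,0,-0.1,0],[-1,0,0,-0.1,0],[-1,0,0,-0.1,0],[-1,0,0,-0.1,0],[-1,0,0,-0.1,0],[-1,0,0,-0.08,0],[-1,0,0,-0.06,0],[-1,0,0,-0.04,0],[-1,0,0,-0.03,0],[-1,0,0,0,0]]

```text
t: 3.7
eef_pos: [0.6383, 0.2143, 0.0337]
ee_rot: [3.141, 0.001, 0.065]
force: [-0.1, 0.4, -0.3]
width: 0.0875
gripper_force: 0.0
```

apply_moves:
  commands:
    - [[1,0,0,0,0],[1,0,0,0,0],[1,0,0,0,0],[1,0,0,0,0],[1,0,0,0,0],[1,0,0,0,0],[1,0,0,0,0],[1,0,0,0,0]]

```text
t: 4.5
eef_pos: [0.6385, 0.2144, 0.0343]
ee_rot: [3.142, -0.0, 0.065]
force: [-0.0, 0.4, -0.2]
width: 0.0289
gripper_force: 0.0
```

apply_moves:
  commands:
    - [[1,0,0,0,0],[1,0,0,0,0],[1,0,0,0,0],[1,0,0,0,0],[1,0,0,0,0]]

```text
t: 5.0
eef_pos: [0.6385, 0.2144, 0.0343]
ee_rot: [-3.142, 0.0, 0.066]
force: [0.2, 0.4, -0.3]
width: 0.0
gripper_force: 0.0
```

The fingers met nothing; I'll look from both cameras.

```bash
python3 - <<'E'
from h import *
a=grab('top','t1')['image'];b=grab('side','s1')['image']
A=cv2.resize(a[100:230,190:320],(560,560),interpolation=cv2.INTER_CUBIC)
B=cv2.resize(b[90:220,320:450],(560,560),interpolation=cv2.INTER_CUBIC)
cv2.imwrite('pics/c3.png',cv2.resize(np.hstack([A,B]),(800,400)))
E
```

```text
(no output)
```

View pics/c3.png

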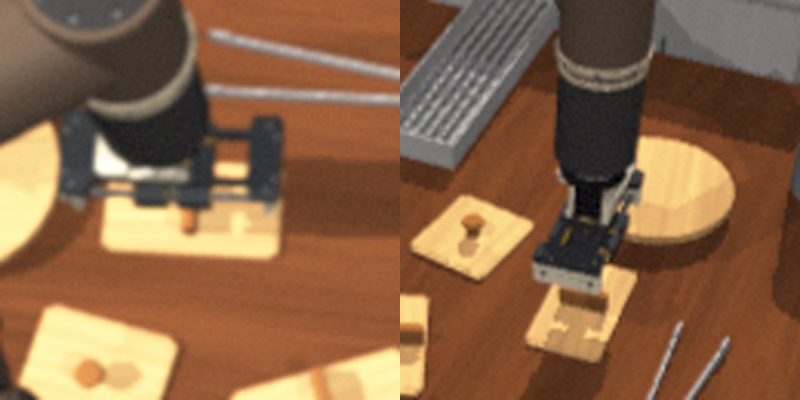

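```bash
python3 - <<'E'
from h import *
t=load('t1');s=load('s1');e=arm.get_state()['eef_pos'];print(e)
for d,o in((t,(190,100)),(s,(320,90))):
    off=0 if d is t else 400
    for z in(.012,.034,.08,.12):
        p=px(d,[[e[0],e[1],z]])[0];print(z,p.round(1),'crop',((p-o)*400/130+[off,0]).round(0))
B=cv2.resize(s['image'][140:205,355:420],(600,600),interpolation=cv2.INTER_CUBIC)
cv2.imwrite('pics/c4.png',B)
E
```

```text
[0.63850499 0.21441459 0.03425509]
0.012 [252.1 166.4] crop [191. 204.]
0.034 [251.  163.9] crop [188. 197.]
0.08 [248.8 158.7] crop [181. 181.]
0.12 [246.7 153.8] crop [174. 165.]
0.012 [379.2 187.9] crop [582. 301.]
0.034 [379.6 183.5] crop [583. 288.]
0.08 [380.4 174.1] crop [586. 259.]
0.12 [381.1 165.6] crop [588. 233.]
```

View pics/c4.png

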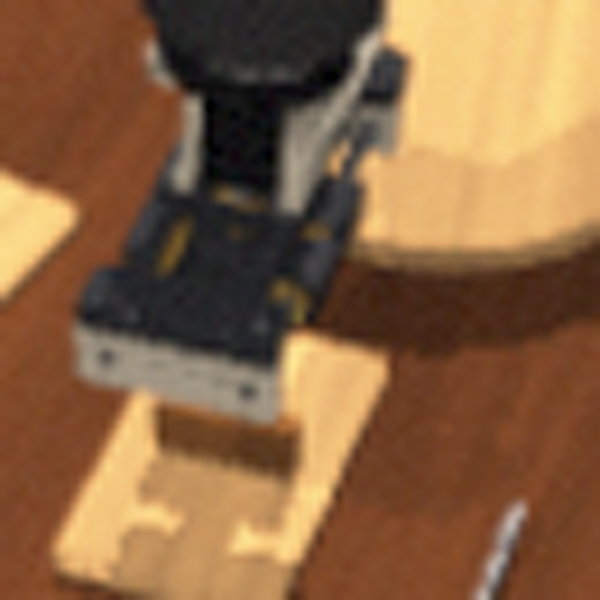

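```bash
python3 - <<'E'
from h import *
s=load('s1');s0=load('s0')
e=[.6385,.2144,.0343];yaw=.065
def P(e,yaw,L):
    M=np.array(L,float);c,q=np.cos(yaw),np.sin(yaw)
    return np.c_[e[0]+c*M[:,0]-q*M[:,1],e[1]+q*M[:,0]+c*M[:,1],e[2]+M[:,2]]
body=[(a,b,.044) for a,b in((-.039,-.0965),(.039,-.0965),(.039,.0965),(-.039,.0965))]
fing=[(-.0095,-.021,-.022),(.0095,-.021,-.022),(-.0095,-.021,.044),(.0095,-.021,.044)]
ful=lambda d,e,y:px(d,P(e,y,body+fing))
I=cv2.resize(s['image'][130:210,340:420],(480,480),interpolation=cv2.INTER_CUBIC)
for p in ful(s,e,yaw)[:4]: cv2.circle(I,tuple(((p-[340,130])*6).astype(int)),3,(0,255,0),-1)
for p in ful(s,e,yaw)[4:]: cv2.circle(I,tuple(((p-[340,130])*6).astype(int)),3,(0,0,255),-1)
# bar model from fit
bar=P([.6387,.2136,0],.06,[(-.03,-.007,.033),(.03,-.007,.033),(-.03,-.007,.007),(.03,-.007,.007)])
for p in px(s,bar): cv2.circle(I,tuple(((p-[340,130])*6).astype(int)),3,(255,0,0),-1)
e0=[.1824,.6494,.2154]
J=cv2.resize(s0['image'][0:80,280:360],(480,480),interpolation=cv2.INTER_CUBIC)
body2=[(a,b,c) for a,b,c in body]
f2=[(-.0095,-.065,-.022),(.0095,-.065,-.022),(-.0095,.065,-.022),(.0095,.065,-.022)]
for L,c in((body,(0,255,0)),(f2,(0,0,255))):
    for p in px(s0,P(e0,-.274,L)): cv2.circle(J,tuple(((p-[280,0])*6).astype(int)),3,c,-1)
cv2.imwrite('pics/c5.png',cv2.resize(np.hstack([I,J]),(800,400)))
E
```

```text
(no output)
```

View pics/c5.png

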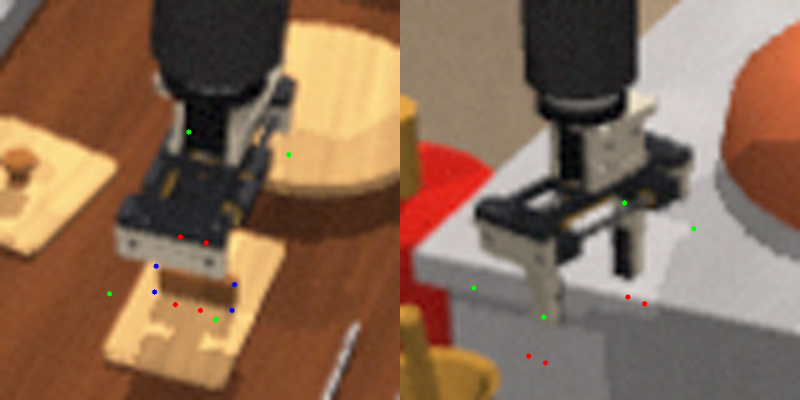

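The gripper body shows about 8 px (≈40 mm) higher than the reported TCP would put it, in both pictures. So the fingers closed above the bar. I'll open, go down, and find the board by touch.

apply_moves:
  commands:
    - [[-1,0,0,0,0],[-1,0,0,0,0],[-1,0,0,0,0],[-1,0,0,0,0],[-1,0,0,0,0],[-1,0,0,0,0],[-1,0,0,0,0],[-1,0,0,0,0],[-1,0,0,0,0],[-1,0,0,0,0],[-1,0,0,0,0],[-1,0,0,0,0]]

```text
t: 6.3
eef_pos: [0.6385, 0.2144, 0.0343]
ee_rot: [3.142, -0.0, 0.066]
force: [0.8, -0.6, -0.3]
width: 0.0862
gripper_force: 0.0
```

```bash
python3 - <<'E'
from h import *
print(arm.tip_reach,[x for x in dir(arm) if x[0]!='_'])
st=arm.get_state();print(st['q'],st['eef_pos'],st['width'])
E
```

```text
0.022 ['Unreachable', 'get_state', 'job_done', 'tip_reach']
[ 6.12753224e-01  5.09488254e-01 -1.98248700e-01  1.15525355e-05
 -8.63054909e-01  1.02354113e+00] [0.63852145 0.21443739 0.03426027] 0.08617184218835572
```

apply_moves:
  commands:
    - [[-1,0,0,-0.04,0],[-1,0,0,-0.04,0],[-1,0,0,-0.03,0],[-1,0,0,-0.02,0],[-1,0,0,0,0]]

```text
t: 6.8
eef_pos: [0.638, 0.2141, 0.0071]
ee_rot: [3.141, 0.001, 0.065]
force: [0.8, -0.5, -0.4]
width: 0.0876
gripper_force: 0.0
```

apply_moves:
  commands:
    - [[-1,0,0,-0.02,0],[-1,0,0,-0.01,0],[-1,0,0,-0.01,0],[-1,0,0,0,0]]

```text
t: 7.2
eef_pos: [0.6384, 0.2143, 0.0]
ee_rot: [3.141, 0.0, 0.065]
force: [-0.4, -0.2, 0.4]
width: 0.0874
gripper_force: 0.0
```

apply_moves:
  commands:
    - [[-1,0,0,-0.01,0],[-1,0,0,-0.01,0],[-1,0,0,0,0]]

```text
t: 7.5
eef_pos: [0.6388, 0.2145, -0.0029]
ee_rot: [-3.142, -0.001, 0.066]
force: [-3.0, -0.3, 5.5]
width: 0.0876
gripper_force: 2.9
```

apply_moves:
  commands:
    - [[-1,0,0,-0.01,0],[-1,0,0,0,0]]

```text
t: 7.7
eef_pos: [0.6388, 0.2146, -0.0031]
ee_rot: [-3.142, -0.001, 0.066]
force: [-7.9, -1.6, 19.3]
width: 0.088
gripper_force: 9.7
```

apply_moves:
  commands:
    - [[-1,0,0,-0.01,0],[-1,0,0,0,0]]

```text
t: 7.9
eef_pos: [0.6388, 0.2146, -0.0032]
ee_rot: [-3.142, -0.002, 0.067]
force: [-13.2, -3.2, 33.1]
width: 0.0878
gripper_force: 16.5
```

apply_moves:
  commands:
    - [[-1,0,0,0.035,0],[1,0,0,0,0],[1,0,0,0,0],[1,0,0,0,0],[1,0,0,0,0],[1,0,0,0,0],[1,0,0,0,0],[1,0,0,0,0],[1,0,0,0,0],[1,0,0,0,0],[1,0,0,0,0],[1,0,0,0,0]]

```text
t: 9.1
eef_pos: [0.6385, 0.2144, -0.0007]
ee_rot: [-3.142, -0.0, 0.065]
force: [1.2, -0.6, 0.7]
width: 0.0138
gripper_force: 24.9
```

apply_moves:
  commands:
    - [[1,0,0,0.05,0],[1,0,0,0.08,0],[1,0,0,0.1,0],[1,0,0,0.1,0],[1,0,0,0.1,0],[1,0,0,0.07,0],[1,-0.02,-0.02,0,0.002],[1,-0.04,-0.05,0,0.003],[1,-0.06,-0.07,0,0.004],[1,-0.06,-0.07,0,0.004],[1,-0.06,-0.07,0,0.004],[1,-0.06,-0.07,0,0.004]]

```text
t: 10.3
eef_pos: [0.5763, 0.1426, 0.0977]
ee_rot: [3.141, 0.003, 0.132]
force: [-0.7, 0.1, -0.9]
width: 0.0137
gripper_force: 24.9
```

apply_moves:
  commands:
    - [[1,-0.06,-0.07,0,0.004],[1,-0.06,-0.07,0,0.004],[1,-0.06,-0.07,0,0.004],[1,-0.06,-0.07,0,0.004],[1,-0.06,-0.07,0,0.004],[1,-0.06,-0.07,0,0.004],[1,-0.06,-0.07,0,0.004],[1,-0.06,-0.07,0,0.004],[1,-0.06,-0.07,0,0.004],[1,-0.06,-0.07,0,0.004],[1,-0.06,-0.07,0,0.003],[1,-0.06,-0.07,0,0]]

```text
t: 11.5
eef_pos: [0.4335, -0.0247, 0.0993]
ee_rot: [-3.142, -0.0, 0.267]
force: [-0.8, 0.6, -0.9]
width: 0.0141
gripper_force: 24.9
```

apply_moves:
  commands:
    - [[1,-0.01,-0.01,-0.05,-0.001],[1,-0.01,-0.01,-0.06,-0.001],[1,0,0,-0.06,0],[1,0,0,-0.05,0],[1,0,0,0,0],[1,0,0,0,0]]

```text
t: 12.1
eef_pos: [0.4306, -0.0276, 0.0551]
ee_rot: [3.141, 0.001, 0.26]
force: [0.2, -0.8, -0.5]
width: 0.014
gripper_force: 24.9
```

```bash
python3 - <<'E'
from h import *
a=grab('top','t2')['image'];b=grab('side','s2')['image']
print(arm.get_state()['eef_pos'],arm.get_state()['ee_rot'])
A=cv2.resize(a[175:295,275:435],(800,600),interpolation=cv2.INTER_CUBIC)
cv2.imwrite('pics/c6.png',A)
B=cv2.resize(b[160:290,240:380],None,fx=4.3,fy=4.3,interpolation=cv2.INTER_CUBIC)
cv2.imwrite('pics/c7.png',B)
E
```

```text
[ 0.43096757 -0.02740532  0.05559832] [ 3.14154638e+00 -6.20669333e-04  2.60515407e-01]
```

View pics/c7.png

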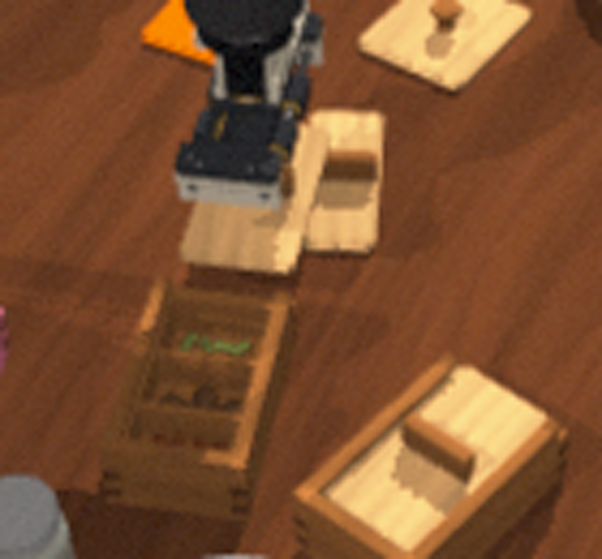

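View pics/c6.png

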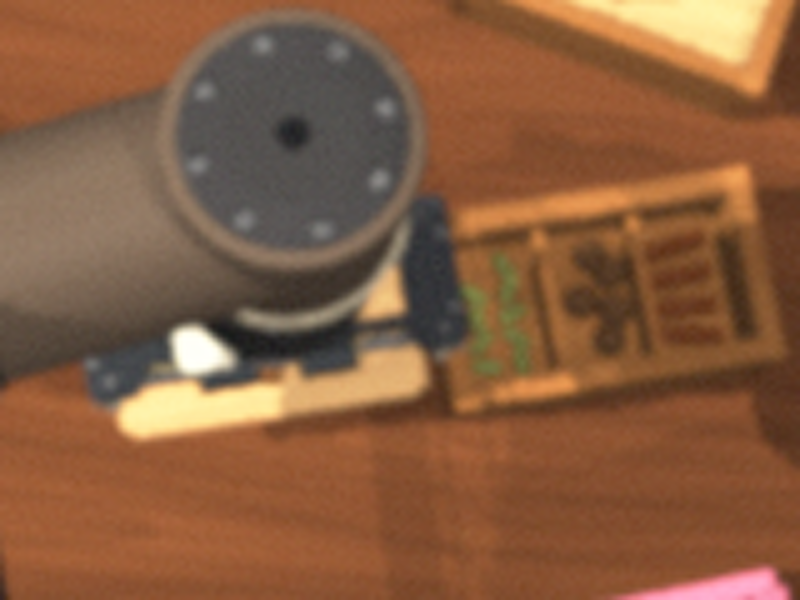

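```bash
python3 - <<'E'
from h import *
t=load('t2');s=load('s2')
K6=lambda L:[(275+(x+.5)/5-.5,175+(y+.5)/5-.5) for x,y in L]
K7=lambda L:[(240+(x+.5)/4.3-.5,160+(y+.5)/4.3-.5) for x,y in L]
bt=(t,K6([(753,167),(785,357),(456,412)]),[(54,-91,62),(-54,-91,62),(-54,91,46)])
bs=(s,K7([(103,470),(245,465)]),[(-54,-91,62),(54,-91,62)])
for o in([bt],):
    b,r=fit([.476,-.212,.259],o);print('box',b.round(4),r.round(1))
b=np.array([.476,-.212,.259])
def loc(P,b=b):
    d=P[:,:2]-b[:2];c,q=np.cos(b[2]),np.sin(b[2]);return (np.c_[c*d[:,0]+q*d[:,1],-q*d[:,0]+c*d[:,1]]*1000).round(1).tolist()
e=arm.get_state()['eef_pos'];print('tcp',loc(e[None]))
for z in(.055,.060):
  print(z,'top -x edge',loc(w(t,K6([(160,437),(280,419),(400,398)]),z)),'front/back',loc(w(t,K6([(431,380),(118,420)]),z)))
  print('  side front',loc(w(s,K7([(183,262),(293,273)]),z)),'right edge',loc(w(s,K7([(300,262),(318,200)]),z)))
print('box walls top: -x outer edge z62',loc(w(t,K6([(500,406),(600,388),(700,372)]),.062)), '+x outer',loc(w(t,K6([(500,205),(600,190),(700,174)]),.062)))
E
```

```text
box [ 0.4755 -0.2138  0.2447] [-0.9  0.2  0.5  0.2  0.2 -0.5]
tcp [[3.7, 190.0]]
0.055 top -x edge [[-43.8, 254.0], [-44.4, 187.8], [-43.4, 121.0]] front/back [[-36.3, 102.5], [-31.0, 275.2]]
  side front [[-40.2, 108.0], [48.0, 109.9]] right edge [[51.1, 122.6], [52.0, 193.5]]
0.06 top -x edge [[-44.4, 253.9], [-45.0, 188.0], [-44.0, 121.5]] front/back [[-36.9, 103.1], [-31.7, 275.1]]
  side front [[-38.7, 103.3], [49.1, 105.2]] right edge [[52.2, 117.8], [53.1, 188.5]]
box walls top: -x outer edge z62 [[-57.1, 68.8], [-56.1, 13.0], [-56.1, -42.9]] +x outer [[52.9, 48.0], [52.6, -8.7], [52.8, -65.8]]
```

The side crop shows the lid held level with its front edge at (183–293, 262–273), about 12 mm short of the box's low end. The top crop shows it parallel to the box, about 3.5 mm off its axis towards +x. I'll correct that and set the front edge down on the ledges.

apply_moves:
  commands:
    - [[1,0.003,-0.028,0,0],[1,0.003,-0.028,0,0],[1,0.003,-0.028,0,0],[1,0.002,-0.028,0,0],[1,0,0,-0.015,0],[1,0,0,-0.015,0],[1,0,0,-0.01,0],[1,0,0,0,0]]

```text
t: 13.0
eef_pos: [0.4324, -0.05, 0.0468]
ee_rot: [3.142, 0.001, 0.26]
force: [-0.1, -0.1, -1.6]
width: 0.0139
gripper_force: 24.9
```

apply_moves:
  commands:
    - [[1,0,0,-0.006,0],[1,0,0,0,0],[1,0,0,0,0]]

```text
t: 13.3
eef_pos: [0.4328, -0.0499, 0.0461]
ee_rot: [3.142, -0.0, 0.26]
force: [-0.3, -0.3, -0.4]
width: 0.0141
gripper_force: 24.9
```

apply_moves:
  commands:
    - [[1,0,0,-0.006,0],[1,0,0,0,0],[1,0,0,0,0]]

```text
t: 13.6
eef_pos: [0.4329, -0.0499, 0.045]
ee_rot: [3.142, -0.0, 0.26]
force: [-0.1, 1.5, 0.7]
width: 0.0135
gripper_force: 24.9
```

apply_moves:
  commands:
    - [[1,0,0,0.006,0],[1,0.0052,-0.0193,0,0],[1,0.0052,-0.0193,0,0],[1,0.0052,-0.0193,0,0],[1,0.0052,-0.0193,0,0],[1,0,0,0,0]]

```text
t: 14.2
eef_pos: [0.437, -0.0659, 0.046]
ee_rot: [3.142, 0.0, 0.26]
force: [-0.5, 0.3, -0.5]
width: 0.0141
gripper_force: 24.9
```

apply_moves:
  commands:
    - [[1,0.0052,-0.0193,0,0],[1,0.0052,-0.0193,0,0],[1,0.0052,-0.0193,0,0],[1,0.0052,-0.0193,0,0],[1,0.0052,-0.0193,0,0],[1,0,0,0,0]]

```text
t: 14.8
eef_pos: [0.4422, -0.0851, 0.046]
ee_rot: [3.142, 0.0, 0.26]
force: [-1.1, 0.1, -1.4]
width: 0.0139
gripper_force: 24.9
```

apply_moves:
  commands:
    - [[1,0.0052,-0.0193,0,0],[1,0.0052,-0.0193,0,0],[1,0.0052,-0.0193,0,0],[1,0.0052,-0.0193,0,0],[1,0.0052,-0.0193,0,0],[1,0.0052,-0.0193,0,0],[1,0.0052,-0.0193,0,0],[1,0,0,0,0]]

```text
t: 15.6
eef_pos: [0.4495, -0.1122, 0.046]
ee_rot: [3.142, 0.0, 0.26]
force: [-0.3, -0.0, -1.1]
width: 0.0139
gripper_force: 24.9
```

apply_moves:
  commands:
    - [[1,0.0052,-0.0193,0,0],[1,0.0052,-0.0193,0,0],[1,0.0052,-0.0193,0,0],[1,0.0052,-0.0193,0,0],[1,0.0052,-0.0193,0,0],[1,0.0052,-0.0193,0,0],[1,0.0052,-0.0193,0,0],[1,0.0052,-0.0193,0,0],[1,0.0052,-0.0193,0,0],[1,0.0052,-0.0193,0,0],[1,0,0,0,0]]

```text
t: 16.7
eef_pos: [0.4599, -0.1507, 0.046]
ee_rot: [3.142, -0.0, 0.26]
force: [0.2, 0.4, -0.8]
width: 0.014
gripper_force: 24.9
```

apply_moves:
  commands:
    - [[1,0.0052,-0.0193,0,0],[1,0.0052,-0.0193,0,0],[1,0.0052,-0.0193,0,0],[1,0.0052,-0.0193,0,0],[1,0.0052,-0.0193,0,0],[1,0.0052,-0.0193,0,0],[1,0.0052,-0.0193,0,0],[1,0.0052,-0.0193,0,0],[1,0.0052,-0.0193,0,0],[1,0.0052,-0.0193,0,0],[1,0,0,0,0]]

```text
t: 17.8
eef_pos: [0.4703, -0.1894, 0.046]
ee_rot: [3.142, 0.0, 0.26]
force: [0.6, -0.8, -1.5]
width: 0.0137
gripper_force: 24.9
```

apply_moves:
  commands:
    - [[1,0.0026,-0.0097,0,0],[1,0.0026,-0.0097,0,0],[1,0.0026,-0.0097,0,0],[1,0.0026,-0.0097,0,0],[1,0.0026,-0.0097,0,0],[1,0.0026,-0.0097,0,0],[1,0,0,0,0]]

```text
t: 18.5
eef_pos: [0.4734, -0.2008, 0.0461]
ee_rot: [3.142, -0.0, 0.26]
force: [0.1, 0.5, -1.0]
width: 0.0138
gripper_force: 24.9
```

apply_moves:
  commands:
    - [[1,0.0026,-0.0097,0,0],[1,0.0026,-0.0097,0,0],[1,0,0,0,0]]

```text
t: 18.8
eef_pos: [0.4744, -0.2046, 0.0461]
ee_rot: [3.142, -0.0, 0.26]
force: [0.3, -0.1, -1.5]
width: 0.0137
gripper_force: 24.9
```

apply_moves:
  commands:
    - [[1,0.0013,-0.0048,0,0],[1,0.0013,-0.0048,0,0],[1,0,0,0,0]]

```text
t: 19.1
eef_pos: [0.4748, -0.2065, 0.046]
ee_rot: [3.142, 0.0, 0.26]
force: [-0.1, 0.4, -0.2]
width: 0.0138
gripper_force: 24.9
```

apply_moves:
  commands:
    - [[1,0.0013,-0.0048,0,0],[1,0.0013,-0.0048,0,0],[1,0,0,0,0]]

```text
t: 19.4
eef_pos: [0.475, -0.2074, 0.046]
ee_rot: [-3.14, 0.0, 0.26]
force: [-1.6, 7.3, 1.5]
width: 0.0141
gripper_force: 24.9
```

apply_moves:
  commands:
    - [[1,0.0013,-0.0048,0,0],[1,0,0,0,0]]

```text
t: 19.6
eef_pos: [0.4751, -0.2081, 0.046]
ee_rot: [-3.14, 0.0, 0.26]
force: [-2.2, 8.6, 2.8]
width: 0.014
gripper_force: 24.9
```

apply_moves:
  commands:
    - [[1,0.0013,-0.0048,0,0],[1,0,0,0,0]]

```text
t: 19.8
eef_pos: [0.4753, -0.209, 0.046]
ee_rot: [-3.14, 0.0, 0.26]
force: [-2.1, 9.6, 4.4]
width: 0.0137
gripper_force: 24.9
```

The end stop is felt (≈9 N) right where home was expected. Letting go and lifting.

apply_moves:
  commands:
    - [[-1,0,0,0,0],[-1,0,0,0,0],[-1,0,0,0,0],[-1,0,0,0,0],[-1,0,0,0,0],[-1,0,0,0,0],[-1,0,0,0,0],[-1,0,0,0,0],[-1,0,0,0,0],[-1,0,0,0,0]]

```text
t: 20.8
eef_pos: [0.4759, -0.2102, 0.0461]
ee_rot: [3.142, 0.0, 0.26]
force: [-0.1, 0.2, -0.3]
width: 0.0858
gripper_force: 0.0
```

apply_moves:
  commands:
    - [[-1,0,0,0.03,0],[-1,0,0,0.06,0],[-1,0,0,0.1,0],[-1,0,0,0.1,0],[-1,0,0,0.1,0],[-1,0,0,0.1,0],[-1,0,0,0.1,0],[-1,-0.05,0.15,0.1,0],[-1,-0.05,0.15,0.05,0],[-1,0,0.15,0.05,0],[-1,0,0.15,0,0],[-1,0,0.15,0,0]]

```text
t: 22.0
eef_pos: [0.4559, -0.0591, 0.2058]
ee_rot: [3.142, -0.003, 0.26]
force: [0.2, -0.3, 0.0]
width: 0.0875
gripper_force: 0.0
```

apply_moves:
  commands:
    - [[-1,0.05,0.15,0,0],[-1,0.05,0.15,0,0],[-1,0.05,0.15,0,0],[-1,0.05,0.1,0,0],[-1,0,0,0,0]]

```text
t: 22.5
eef_pos: [0.4972, 0.0518, 0.2047]
ee_rot: [3.142, -0.001, 0.263]
force: [-0.2, -0.6, -0.4]
width: 0.0876
gripper_force: 0.0
```

```bash
python3 - <<'E'
from h import *
a=grab('top','t3')['image'];b=grab('side','s3')['image']
A=cv2.resize(a[190:270,340:440],(500,400),interpolation=cv2.INTER_CUBIC)
B=cv2.resize(b[215:295,255:315],(300,400),interpolation=cv2.INTER_CUBIC)
cv2.imwrite('pics/c8.png',np.hstack([A,B]))
E
```

```text
(no output)
```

View pics/c8.png

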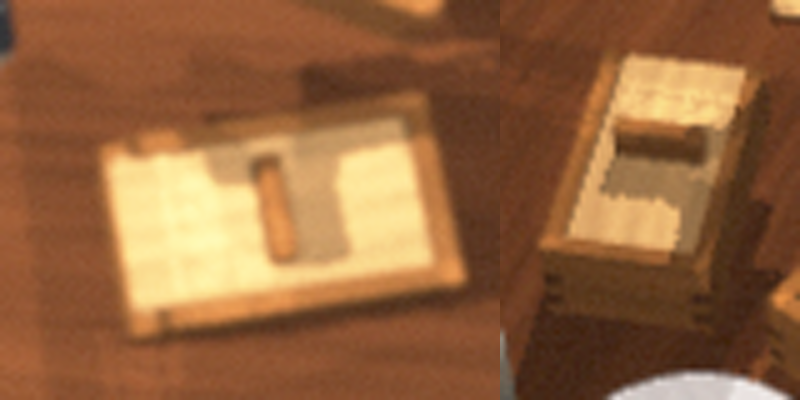

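The lid lies in the grooves with its bar at (275,210) in the crop. It reaches the closed end's wall at right (430,200) and ends flush with the low end at left (115,240). The box stands square and looks like the sample.

```bash
python3 -c "
from station import arm
print(arm.job_done())"
```

```text
the job is handed in; nothing more can be done
None
```

The matching lid is slid fully home in the open box and let go, with the gripper clear of everything; I handed the job in at about 22.5 s, but the hand-in returned no verdict.

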